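# Reject the uncapped vial through the sprung gate

## Task

One of the two vials has come off the line without its cap. Push that open vial, standing on the base plate, in through the sprung flap of the reject pen (not over the rails), far enough that the flap swings fully shut behind it, and leave it standing free inside. Leave the capped vial where it is.

Things in the scene. Friction and masses are not known exactly. Their poses are not given: they have to be found in the camera images.
- open_vial: uncapped clear glass vial, bare open neck: 30 mm diameter, 67 mm tall, straight body up to 45 mm, then shoulder and neck; about 50 g. Origin at the centre of its underside, z up. It starts standing on the pen's base plate, before the gateway. Gripped round the body with the fingertips 27 to 32 mm above the plate, the fingers pass over rails and flap.
- capped_vial: the good vial: the same glass vial with a wide flat blue cap on its neck, 75 mm tall in all, also standing before the gateway, 70 to 170 mm from the open one. Origin at the centre of its underside. It stays where it is.
- reject_pen: grey base plate, top 5 mm above the bed, with a pen of aluminium rails 22 mm high, 8 mm thick; open above. Origin on the plate's top mid gateway; x points into the pen (the way to push), y left of it. Gateway 64 mm wide (y -32 to 32) at x = 0; front rail x -8 to 0; inside clear x 0 to 140, y -60 to 60. Hinge pin and spring 28 mm high at x = 3, y = 35. Vials start at x -145 to -100, |y| 35 to 80.
- flap (a joint): flap in the pen's gateway: black plastic plate 60 mm long, 3 mm thick, top edge 20 mm above the plate, on the upright hinge at x = 3, y = 35 mm of the pen. 0 = shut; swings inwards only, to 1.5 rad; a light spring (0.1 to 0.4 N at its free end) shuts it. A vial pushed in along the gateway's middle is clear of its swing once the vial's centre is 75 mm past the gateway.
Not all that is in view belongs to the job. What is shaped like the capped_vial but green is not meant.

How it is judged:
On the way:
1. the open vial stands in the gateway on the plate, pushing the flap open (x of open_vial in the frame of reject_pen between -0.008 and 0.045 m and y of open_vial in the frame of reject_pen between -0.03 and 0.03 m and z of open_vial in the frame of reject_pen below 0.014 m and angle between open_vial's own z axis and vertical below 0.35 rad and value of joint flap above 0.2 rad), for 0.05 s.
At the end, for the whole second after the job is handed in: The open vial stands upright (within about 8 degrees) and at rest on the plate inside the pen's rails, the flap is shut behind it (under 0.08 rad), and the capped vial still stands within 20 mm of where it was (x of open_vial in the frame of reject_pen between 0.015 and 0.135 m and y of open_vial in the frame of reject_pen between -0.055 and 0.055 m and z of open_vial in the frame of reject_pen below 0.006 m and angle between each of open_vial, capped_vial's own z axis and vertical below 0.15 rad and linear speed of open_vial below 0.02 m/s and value of joint flap below 0.08 rad and distance of capped_vial from where it was at the start of the episode below 0.02 m); the robot touches nothing.
It fails at once if the capped vial is moved more than 20 mm or tipped (distance of capped_vial from where it was at the start of the episode above 0.02 m or angle between capped_vial's own z axis and vertical above 0.35 rad).
It fails at once if the open vial is tipped over (angle between open_vial's own z axis and vertical above 0.8 rad).
It also fails if it takes over 32 s, if anything falls off the work surface, if the arm or the gripper's body presses on something with over 40 N, if the wrist force passes 120 N, or if a joint passes its speed limit or range.

## Robot

A 6-joint arm with a two-finger parallel gripper is mounted at the origin on a cart in front of the work surface, level with it; the furniture and walls round the work are solid. World frame = base frame: x ahead of the robot, y to its left, z up, the work surface at z = 0. Lengths are in m, angles in rad, forces in N, time in s.
With the tool pointing down it reaches from about 0.275 to 0.725 m from the base axis. Payload 5.6 kg.
Tool frame: the origin (TCP) lies at the very end of the fingers, on their centre line; the grasp point (between the pads) lies 19 mm behind it; z points along the fingers, y is the line along which they close (so a half turn about z gives the same grasp; the last joint's range is limited). The gripper opens to 85 mm and grips with 20 to 120 N. Pads are 22 mm wide; open, the fingers measure 114 mm over their backs; the gripper's body (76 mm by 85 mm) begins 54 mm behind the grasp point. The pads swing forward as they close: fully open they stand 13 mm farther back than shut.
Start: joints at [-0.817, 0.255, 0.108, 0, -1.424, -0.285], TCP at [0.249, -0.491, 0.231] pointing down, gripper open.
Joint ranges: [-2.95, 2.95], [-1.21, 1.97], [-1.09, 1.5], [-2.87, 1.71], [-2.94, -0.07], [-3.05, 3.05]. Speed limits (rad/s): [2.57, 2.57, 3.14, 3.14, 3.14, 3.14].

## Interface

Orientations are given as a unit quaternion [w, x, y, z].
In Python, from plant import arm, optics, order gives the robot as it stands.
- The arm moves only by the shell command python3 -m pendant 'ROWS' [OPENING] [FORCE]. ROWS is JSON, a list of rows, each a list of 6 numbers: the shift along the tool's x, y, z as a fraction of full scale, then the turn, a rotation vector about the tool's x, y, z as a fraction of full scale. A call has exactly 10 rows; each row shifts and turns the commanded pose from where the row before left it, along the tool's axes as they then stand; what a row does not reach is not made up. Full scale, the value 1, is 500 mm for a shift and 90 degrees for a turn. A row lasts 1/10 s, in which the tool goes at most 50 mm and 8.59 degrees, less where a joint would pass 70% of its speed; a pose out of reach is approached as far as the arm can. A call with a number of a shift or a turn outside -1 to 1 is refused whole. A call with a gripper value outside its range is refused whole. OPENING is the opening, from -1 (shut) to 1 (fully open), set as the call begins (- or left out, the last holds). The fingers move at their own pace and stop on an object; FORCE is the grip in N (left out, the last holds). Time passes only in rows, so rows that do not move let the fingers close, or fill a call up. It gives the time, the measured TCP pose, the force, the opening and the grip force at its end, in the units of the state.
- arm.state(): the state, without advancing time (a new reading comes with each control period).
- optics.camera(name): name is "side" or "top"; returns a dict with "image" (400x640x3 uint8, blue, green, red), "fx", "fy", "cx", "cy" (pixels), "R" (3x3) and "t" (3): a world point X has camera coordinates R X + t. Camera axes: x right, y down, z forward; pixel columns grow to the right and rows downward; lengths in m; the calibration is good to about 2 mm. A picture is of the moment at which its call begins. There is no depth.
- order.finish_job(): hands the job in; it is judged then, once.
Trained networks look in the newest picture that a camera, given by its name, has taken for a name from the list of things; names that differ only in an ending like _2 or _b are one class to them, and where a whole thing is asked for, a point or a joint stands for the part that bears it (a point fixed in the world has none). Each returns a list of dicts, best first, with "confidence" (0 to 1); they miss things now and then, are a little off and sometimes report something else, mostly with a low value. They report only what shows in the picture. A call takes as long as a camera call. They do not tell look-alikes from the thing itself.
- optics.silhouettes(camera, target): "region" (400x640 bool, what is visible of it).
- optics.tip_of(camera, target): "at" ([x, y, z] in m, in world coordinates, good to about 4 mm: a listed point, or the origin of a listed thing).
The state is a dict: "time": time; "joint_pos": joint angles; "dq": joint speeds; "effort": joint torques, N m; "tool_pos": TCP position; "eef_rot": TCP orientation; "wrist_force": force on the tool from outside, world axes, zero at the start; "moment": the same for the moment, N m; "width": opening from 0.0 (shut) to 1.0 (fully open); "finger_force": force on a finger pad.
Only numpy, scipy, OpenCV 4.12 (cv2) and the standard library are available. Lean on these libraries where they do the work, as an engineer would, in place of code of your own. Each camera call takes 0.05 s, during which the arm holds its last target. There are 200 camera calls.

## Working session

There is one attempt and no reset: what is moved stays moved. The work goes in short steps, Python scripts to look and compute and a shell command to move; the robot and the scene stay as the last step left them, time stands still between calls to the robot, and variables do not carry over. Pictures are saved under pics/ and viewed, at most 10 in all, crops included, and the job is handed in when it is done.

```bash
mkdir -p pics
python3 - <<'E'
from plant import arm, optics, order
import cv2,numpy as np
s=arm.state();print(s)
for c in("top","side"):
    d=optics.camera(c);cv2.imwrite(f"pics/{c}0.png",d["image"])
    print(c,d["fx"],d["cx"],d["cy"],np.round(d["R"],3).tolist(),np.round(d["t"],3))
    for n in("open_vial","capped_vial","reject_pen","flap"):
        for r in optics.tip_of(c,n):
            p=d["R"]@np.array(r["at"])+d["t"];print(c,n,round(r["confidence"],2),np.round(r["at"],4),(d["fx"]*p[:2]/p[2]+[d["cx"],d["cy"]]).round())
        for r in optics.silhouettes(c,n):
            ys,xs=np.nonzero(r["region"]);print("  sil",n,round(r["confidence"],2),xs.min(),xs.max(),ys.min(),ys.max(),len(xs))
E
```

```text
{'time': 0.0, 'joint_pos': array([-8.17377097e-01,  2.55783598e-01,  1.06988293e-01, -4.95156592e-04,
       -1.42390499e+00, -2.84601750e-01]), 'dq': array([ 0.00115157, -0.00132643,  0.00072572,  0.00033444,  0.00037182,
        0.00034247]), 'effort': array([-1.26336126e-04, -3.86623442e+01,  2.37944180e+01,  5.36519453e+00,
       -5.97070335e-03, -6.74319907e-07]), 'tool_pos': array([ 0.24833728, -0.49017754,  0.23036695]), 'eef_rot': array([-2.59575230e-04, -2.32232351e-01,  9.72659842e-01,  9.48083220e-04]), 'wrist_force': array([ 0.37419926, -0.2212958 ,  0.14069746]), 'moment': array([ 0.00173065, -0.03854938,  0.0091763 ]), 'finger_force': 0.0, 'width': 0.9990289046578122}
top 479.13843345071047 319.60287595699054 202.98465671232992 [[-0.017, -1.0, -0.016], [-0.984, 0.019, -0.179], [0.18, 0.013, -0.984]] [0.019 0.66  0.987]
top open_vial 0.67 [ 0.6081 -0.2009  0.0116] [413. 228.]
  sil open_vial 0.48 407 424 215 233 239
top capped_vial 0.72 [5.637e-01 2.335e-01 2.000e-04] [221. 251.]
top capped_vial 0.57 [ 0.7027 -0.1632  0.0032] [393. 188.]
  sil capped_vial 0.65 207 228 243 257 274
  sil capped_vial 0.54 388 405 175 194 260
top reject_pen 0.71 [ 0.6275 -0.0592  0.0055] [349. 221.]
  sil reject_pen 0.75 274 431 163 283 11547Traceback (most recent call last):
  File "<stdin>", line 8, in <module>
ValueError: it knows: capped_vial, open_vial, reject_pen
```

```bash
cat > h.py <<'E'
from plant import arm, optics, order
import cv2,numpy as np
def look(cs=("top","side"),tag="x",names=("open_vial","capped_vial","reject_pen")):
    for c in cs:
        d=optics.camera(c);cv2.imwrite(f"pics/{c}{tag}.png",d["image"])
        np.savez(f"cal_{c}.npz",**{k:d[k] for k in("fx","fy","cx","cy","R","t")})
        for n in names:
            for r in optics.tip_of(c,n):
                p=d["R"]@np.array(r["at"])+d["t"];print(c,n,round(r["confidence"],2),np.round(r["at"],4),(d["fx"]*p[:2]/p[2]+[d["cx"],d["cy"]]).round())
            for r in optics.silhouettes(c,n):
                ys,xs=np.nonzero(r["region"]);print("  sil",n,round(r["confidence"],2),xs.min(),xs.max(),ys.min(),ys.max(),len(xs))
                np.save(f"sil_{c}_{n}.npy",r["region"])
E
python3 -c "
from h import *
look(tag='1')
a=cv2.imread('pics/top1.png')[140:300,250:450];cv2.imwrite('pics/topcrop.png',cv2.resize(a,None,fx=3.7,fy=3.7,interpolation=2))
"
```

```text
top open_vial 0.79 [ 0.611  -0.2012  0.0091] [412. 227.]
  sil open_vial 0.75 408 423 217 232 196
  sil open_vial 0.27 388 405 175 193 235
top capped_vial 0.7 [ 0.6993 -0.1643  0.0013] [394. 189.]
top capped_vial 0.52 [ 5.616e-01  2.322e-01 -4.000e-04] [222. 252.]
  sil capped_vial 0.64 388 405 175 193 237
  sil capped_vial 0.58 209 228 243 257 243
top reject_pen 0.77 [ 0.6287 -0.0617  0.0038] [350. 220.]
  sil reject_pen 0.74 274 431 163 283 11491
side open_vial 0.8 [ 0.6148 -0.2052  0.0061] [314. 257.]
  sil open_vial 0.96 305 320 223 261 557
  sil open_vial 0.37 345 359 208 247 529
side capped_vial 0.77 [ 0.6989 -0.166   0.0016] [352. 246.]
side capped_vial 0.66 [ 0.5648  0.2342 -0.0052] [266. 187.]
  sil capped_vial 0.9 344 359 208 246 561
  sil capped_vial 0.85 258 268 158 184 258
side reject_pen 0.97 [ 0.6223 -0.0569  0.0034] [305. 226.]
  sil reject_pen 0.61 305 320 224 261 539
  sil reject_pen 0.57 241 383 192 271 5373
```

View pics/topcrop.png

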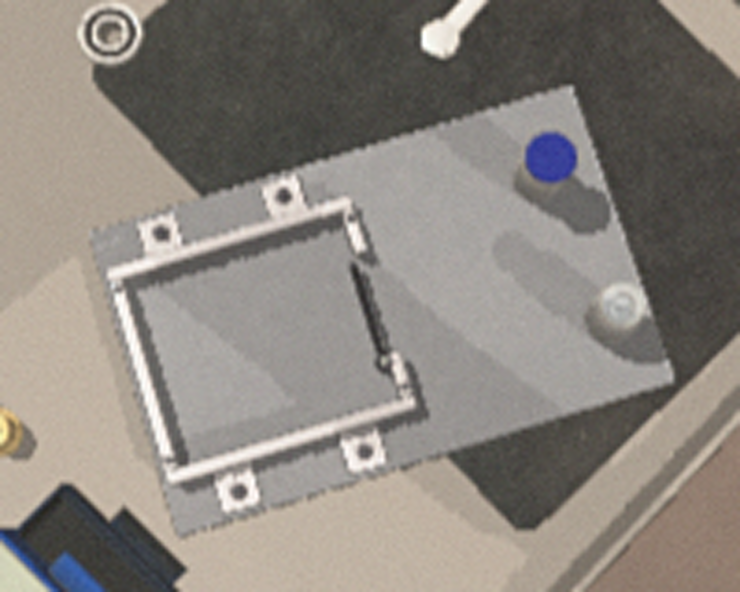

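View pics/side1.png

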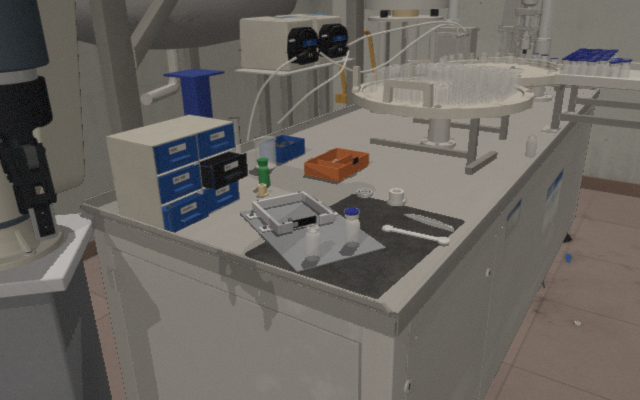

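The candidates in the top picture are:
- The open glass vial at (418,222), with a bare ring and no cap. This is the one I choose.
- The blue-capped vial at (399,182), which stays where it is.
- The green look-alike at (222,252).
- The round nut or ring at (280,149), which is not part of the job.

In the side picture the open neck is at (312,230) and the blue cap at (351,212). The pen is entered toward image-left, with its hinge at crop (383,360).

```bash
cat > m.py <<'E'
from h import *
from scipy.optimize import least_squares
def cal(c): return np.load(f"cal_{c}.npz")
def proj(c,X):
    d=cal(c);p=np.atleast_2d(X)@d["R"].T+d["t"];return np.c_[d["fx"]*p[:,0]/p[:,2]+d["cx"],d["fy"]*p[:,1]/p[:,2]+d["cy"]]
def ray(c,uv,z):
    d=cal(c);v=d["R"].T@np.array([(uv[0]-d["cx"])/d["fx"],(uv[1]-d["cy"])/d["fy"],1]);o=-d["R"].T@d["t"];return o+v*(z-o[2])/v[2]
def w(p,X):
    X=np.atleast_2d(np.array(X,float));c,s=np.cos(p[2]),np.sin(p[2]);return np.c_[p[0]+c*X[:,0]-s*X[:,1],p[1]+s*X[:,0]+c*X[:,1],X[:,2]+.005]
E
python3 - <<'E'
from m import *
f=lambda q:np.array(q)/3.7+[250,140]
M=[[-.008,-.068,.022],[.148,-.068,.022],[.148,.068,.022],[-.008,.068,.022]]
I=f([[350,200],[108,272],[170,482],[414,404]])
r=least_squares(lambda p:(proj("top",w(p,M))-I).ravel(),[.627,-.06,1.87]);p=r.x
print("pen",p.round(4),np.degrees(p[2]),(r.fun).round(1));np.save("pen.npy",p)
def topen(X): d=np.array(X)[:2]-p[:2];c,s=np.cos(p[2]),np.sin(p[2]);return np.round([c*d[0]+s*d[1],-s*d[0]+c*d[1]],4)
o=ray("top",f([622,305]),.072);k=ray("top",f([551,157]),.080)
print("open",o,topen(o),"cap",k,topen(k))
for n,h in(("open_vial",.0),("capped_vial",0)):
    pass
S=[ray("side",(312.5,226),.072),ray("side",(351.5,210.5),.080)];print([ (s.round(4),topen(s)) for s in S])
print("nets",topen([.613,-.203]),topen([.699,-.165]))
im=cv2.imread("pics/top1.png");im2=cv2.imread("pics/side1.png")
for c,i in(("top",im),("side",im2)):
    q=proj(c,w(p,M));
    Q=[q,proj(c,w(p,[[0,-.06,.022],[.14,-.06,.022],[.14,.06,.022],[0,.06,.022]]))]
    B=[]
    for Z,rad,C in((.005,.015,o),(.05,.015,o),(.072,.01,o),(.08,.016,k)):
        a=np.linspace(0,6.28,24);B.append(proj(c,np.c_[C[0]+rad*np.cos(a),C[1]+rad*np.sin(a),0*a+Z]))
    x0,y0=(250,140) if c=="top" else (220,170)
    g=cv2.resize(i[y0:y0+130,x0:x0+200],None,fx=4,fy=4,interpolation=2)
    for P in Q+B: cv2.polylines(g,[np.int32((P-[x0,y0]+.5)*4)],True,(0,0,255),1)
    cv2.imwrite(f"pics/ov_{c}.png",g)
cv2.imwrite("pics/ov.png",cv2.resize(np.vstack([cv2.imread("pics/ov_top.png")[:400],cv2.imread("pics/ov_side.png")[:400]]),(600,600)))
E
```

```text
pen [ 0.621  -0.0601  1.851 ] 106.05506998251022 [-0.  -1.4 -0.8 -0.7 -0.4  0.9  1.2  1.1]
open [ 0.61148272 -0.20239125  0.072     ] [-0.1341  0.0485] cap [ 0.6979728  -0.16431258  0.08      ] [-0.1214 -0.0451]
[(array([ 0.6129, -0.2038,  0.072 ]), array([-0.1358,  0.0475])), (array([ 0.6977, -0.1679,  0.08  ]), array([-0.1248, -0.0439]))]
nets [-0.1351  0.0472] [-0.1224 -0.0459]
```

View pics/ov.png

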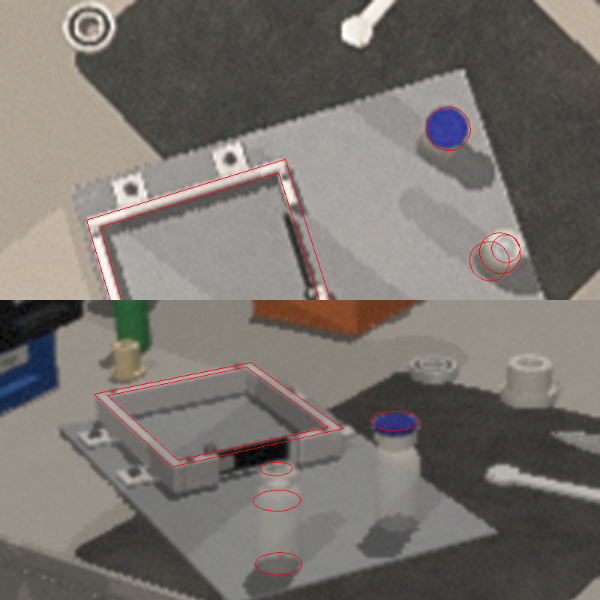

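The overlay fits both views, so the pen is at (0.621, -0.060) with heading 106°. The open vial is at about (0.612, -0.203). I'll turn tool y onto pen x and travel high, above everything.

```bash
python3 -m pendant '[[0,0,0,0,0,0.06],[0,0,0,0,0,0.06],[-0.07,0.029,0,0,0,0],[-0.07,0.029,0,0,0,0],[-0.07,0.029,0,0,0,0],[-0.07,0.029,0,0,0,0],[-0.07,0.029,0,0,0,0],[-0.07,0.029,0,0,0,0],[-0.07,0.029,0,0,0,0],[-0.07,0.029,0,0,0,0]]' 1
cat > rel.py <<'E'
from m import *
from scipy.spatial.transform import Rotation as Ro
def rel(goal):
    s=arm.state();q=s["eef_rot"];R=Ro.from_quat([q[1],q[2],q[3],q[0]]).as_matrix()
    print("R",R.round(3).tolist(),"yaw of y",np.degrees(np.arctan2(R[1,1],R[0,1])).round(2),"tcp",s["tool_pos"].round(4),"shift/0.5:",(R.T@(np.array(goal)-s["tool_pos"])/.5).round(4),"t",s["time"],"w",s["width"],s["finger_force"],s["wrist_force"].round(1))
    return s
E
python3 -c "
from rel import *
rel([.612,-.203,.231])"
```

```text
time: 2.05
tool_pos: [0.4866, -0.3006, 0.2314]
eef_rot: [0.0, -0.14, 0.99, -0.0]
wrist_force: [-0.1, -0.3, 0.5]
width: 1.001
finger_force: 0.0
R [[-0.961, -0.277, 0.0], [-0.277, 0.961, -0.0], [-0.0, -0.0, -1.0]] yaw of y 106.07 tcp [ 0.4866 -0.3006  0.2314] shift/0.5: [-0.295   0.1181  0.0009] t 2.05 w 1.001259290498548 0.0 [-0.1 -0.3  0.5]
```

```bash
python3 -m pendant '[[-0.059,0.0236,0,0,0,0],[-0.059,0.0236,0,0,0,0],[-0.059,0.0236,0,0,0,0],[-0.059,0.0236,0,0,0,0],[-0.059,0.0236,0,0,0,0],[0,0,0.05,0,0,0],[0,0,0.05,0,0,0],[0,0,0.05,0,0,0],[0,0,0.05,0,0,0],[0,0,0,0,0,0]]'
python3 -c "
from rel import *
rel([.612,-.203,.035]);look(('top','side'),'2',('open_vial','capped_vial'))
a=cv2.imread('pics/top2.png')[140:300,300:500];b=cv2.imread('pics/side2.png')[140:300,220:420]
cv2.imwrite('pics/c2.png',cv2.resize(np.hstack([a,b]),None,fx=2,fy=2,interpolation=2))"
```

```text
time: 3.05
tool_pos: [0.6086, -0.2035, 0.1271]
eef_rot: [-0.004, -0.139, 0.99, 0.002]
wrist_force: [-0.5, -0.1, -0.6]
width: 1.0
finger_force: 0.0
R [[-0.961, -0.276, -0.008], [-0.276, 0.961, 0.002], [0.007, 0.004, -1.0]] yaw of y 106.04 tcp [ 0.6086 -0.2035  0.1271] shift/0.5: [-0.008  -0.0018  0.1842] t 3.05 w 1.0004183950006171 0.0 [-0.5 -0.1 -0.6]
top open_vial 0.58 [ 0.611  -0.2029  0.0085] [413. 227.]
top capped_vial 0.76 [ 0.5622  0.2342 -0.0015] [221. 252.]
  sil capped_vial 0.78 208 228 243 257 251
side open_vial 0.71 [ 0.6134 -0.2054  0.0057] [314. 258.]
side open_vial 0.38 [ 0.699  -0.1651  0.0033] [352. 245.]
  sil open_vial 0.92 304 320 224 261 584
side capped_vial 0.85 [ 0.6989 -0.1642  0.0013] [351. 245.]
side capped_vial 0.54 [ 0.5651  0.2334 -0.0034] [266. 186.]
  sil capped_vial 0.88 345 359 208 245 527
  sil capped_vial 0.85 257 270 158 186 326
```

View pics/c2.png

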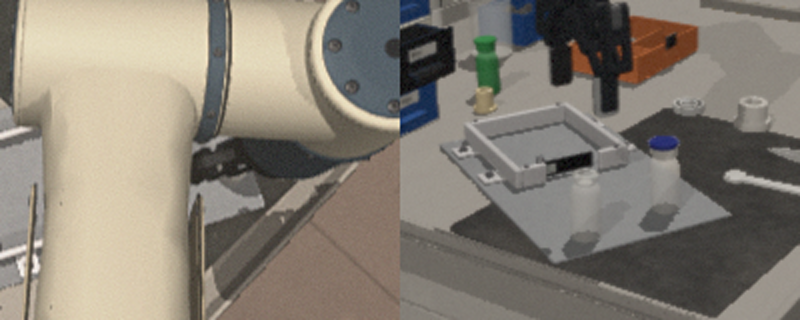

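The side view shows the gripper open above the open vial, with finger tips near (300–322, 190), vial at (312,240) and the cap at (352,212) clear. Next I descend.

```bash
python3 -m pendant '[[-0.007,-0.002,0,0,0,0],[0,0,0.03,0,0,0],[0,0,0.03,0,0,0],[0,0,0.03,0,0,0],[0,0,0.03,0,0,0],[0,0,0.03,0,0,0],[0,0,0.03,0,0,0],[0,0,0,0,0,0],[0,0,0,0,0,0],[0,0,0,0,0,0]]'
python3 -c "
from rel import *
rel([.612,-.203,.035]);look(('side',),'3',('open_vial','capped_vial'))
b=cv2.imread('pics/side3.png')[190:290,270:400]
cv2.imwrite('pics/c3.png',cv2.resize(b,None,fx=5,fy=5,interpolation=2))"
```

```text
time: 4.55
tool_pos: [0.6154, -0.2044, 0.0424]
eef_rot: [0.001, -0.14, 0.99, -0.0]
wrist_force: [0.4, 0.3, 0.3]
width: 1.001
finger_force: 0.0
R [[-0.961, -0.277, 0.002], [-0.277, 0.961, -0.001], [-0.002, -0.001, -1.0]] yaw of y 106.07 tcp [ 0.6154 -0.2044  0.0424] shift/0.5: [0.0057 0.0046 0.0149] t 4.55 w 1.0014518029473143 0.0 [0.4 0.3 0.3]
side open_vial 0.62 [ 0.6127 -0.204   0.0048] [313. 258.]
  sil open_vial 0.66 305 320 224 261 530
side capped_vial 0.86 [ 7.009e-01 -1.648e-01  6.000e-04] [352. 246.]
side capped_vial 0.59 [ 0.5619  0.2301 -0.0062] [265. 188.]
  sil capped_vial 0.94 344 359 208 246 543
  sil capped_vial 0.6 256 269 157 185 328
```

View pics/c3.png

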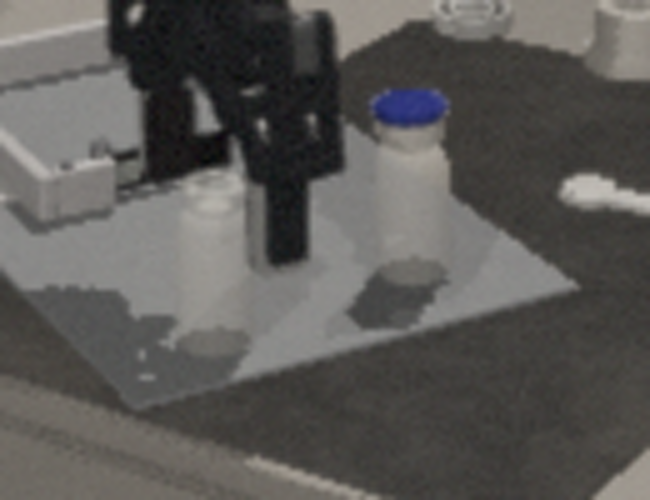

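```bash
python3 -c "
from rel import *
t=np.array([.6154,-.2044]);y=np.array([-.277,.961]);x=np.array([-.961,-.277])
for z in(.042,.055):
  for k in(-.0425,-.057,.0425,.057):
    for j in (-.011,.011): print(z,k,j,((proj('side',np.r_[t+k*y+j*x,z])[0]-[270,190]+.5)*5).round())
"
```

```text
0.042 -0.0425 -0.011 [302. 293.]
0.042 -0.0425 0.011 [249. 306.]
0.042 -0.057 -0.011 [321. 309.]
0.042 -0.057 0.011 [268. 323.]
0.042 0.0425 -0.011 [200. 206.]
0.042 0.0425 0.011 [150. 218.]
0.042 0.057 -0.011 [184. 193.]
0.042 0.057 0.011 [134. 204.]
0.055 -0.0425 -0.011 [302. 261.]
0.055 -0.0425 0.011 [249. 275.]
0.055 -0.057 -0.011 [321. 277.]
0.055 -0.057 0.011 [267. 291.]
0.055 0.0425 -0.011 [199. 176.]
0.055 0.0425 0.011 [148. 188.]
0.055 0.057 -0.011 [183. 163.]
0.055 0.057 0.011 [133. 174.]
```

The finger pixels match the calibration projection. I'll lower to the grip height, then close gently.

```bash
python3 -m pendant '[[0.006,0.004,0,0,0,0],[0,0,0.011,0,0,0],[0,0,0.010,0,0,0],[0,0,0,0,0,0],[0,0,0,0,0,0],[0,0,0,0,0,0],[0,0,0,0,0,0],[0,0,0,0,0,0],[0,0,0,0,0,0],[0,0,0,0,0,0]]'
python3 -m pendant '[[0,0,0,0,0,0],[0,0,0,0,0,0],[0,0,0,0,0,0],[0,0,0,0,0,0],[0,0,0,0,0,0],[0,0,0,0,0,0],[0,0,0,0,0,0],[0,0,0,0,0,0],[0,0,0,0,0,0],[0,0,0,0,0,0]]' -1 22
python3 -c "
from rel import *
p=np.load('pen.npy')
rel(w(p,[-.05,0,.027])[0]);rel(w(p,[.09,0,.027])[0]);look(('side',),'4',('open_vial','capped_vial'))
b=cv2.imread('pics/side4.png')[190:290,270:400]
cv2.imwrite('pics/c4.png',cv2.resize(b,None,fx=5,fy=5,interpolation=2))"
```

```text
time: 5.8
tool_pos: [0.6112, -0.2031, 0.0308]
eef_rot: [0.0, -0.14, 0.99, -0.0]
wrist_force: [0.3, 0.4, -0.5]
width: 0.998
finger_force: 0.0
time: 6.8
tool_pos: [0.6113, -0.2032, 0.0309]
eef_rot: [0.0, -0.14, 0.99, -0.0]
wrist_force: [0.5, -0.5, 1.7]
width: 0.333
finger_force: 21.9
R [[-0.961, -0.277, 0.0], [-0.277, 0.961, -0.0], [-0.0, -0.0, -1.0]] yaw of y 106.06 tcp [ 0.6113 -0.2032  0.0309] shift/0.5: [-0.0979  0.1696 -0.0021] t 6.8 w 0.33319702313086946 21.903870240203105 [ 0.5 -0.5  1.7]
R [[-0.961, -0.277, 0.0], [-0.277, 0.961, -0.0], [-0.0, -0.0, -1.0]] yaw of y 106.06 tcp [ 0.6113 -0.2032  0.0309] shift/0.5: [-0.0979  0.4496 -0.0022] t 6.8 w 0.33319702313086946 21.903870240203105 [ 0.5 -0.5  1.7]
side open_vial 0.8 [ 0.614  -0.2041  0.0044] [314. 258.]
side capped_vial 0.8 [ 0.5635  0.2328 -0.0011] [265. 186.]
side capped_vial 0.58 [ 0.7006 -0.1629  0.0018] [352. 245.]
  sil capped_vial 0.95 345 359 208 246 543
  sil capped_vial 0.75 259 269 159 184 234
```

View pics/c4.png

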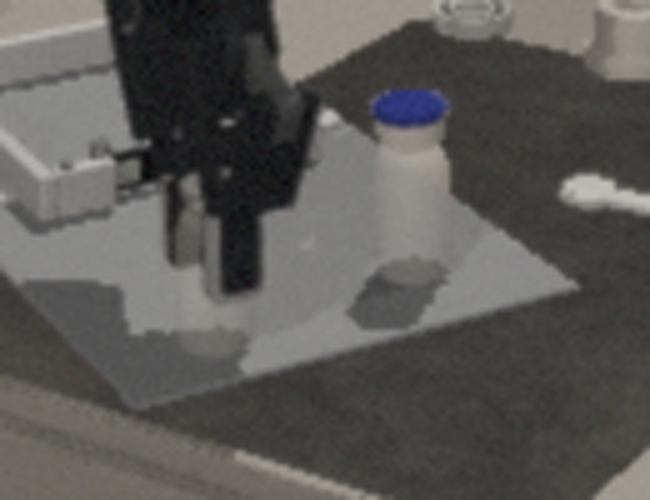

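Gripped: width 0.333 (28 mm) at 22 N. The vial stands between the pads at crop (210,300), and the capped vial is untouched at (410,180). Now I slide it to the gateway's middle line.

```bash
python3 -m pendant '[[-0.002,0.008,0,0,0,0],[-0.006,0.016,0,0,0,0],[-0.011,0.018,0,0,0,0],[-0.013,0.018,0,0,0,0],[-0.014,0.018,0,0,0,0],[-0.014,0.018,0,0,0,0],[-0.014,0.018,0,0,0,0],[-0.012,0.016,0,0,0,0],[-0.008,0.01,0,0,0,0],[-0.004,0.006,0,0,0,0]]'
python3 -c "
from rel import *
p=np.load('pen.npy')
rel(w(p,[.088,0,.026])[0]);look(('side','top'),'5')
b=cv2.imread('pics/side5.png')[180:280,230:390]
cv2.imwrite('pics/c5.png',cv2.resize(b,None,fx=5,fy=5,interpolation=2))"
```

```text
time: 8.05
tool_pos: [0.6384, -0.1188, 0.0309]
eef_rot: [0.0, -0.14, 0.99, -0.0]
wrist_force: [-1.2, -2.5, 4.3]
width: 0.332
finger_force: 22.4
R [[-0.961, -0.277, 0.0], [-0.277, 0.961, -0.0], [-0.0, -0.0, -1.0]] yaw of y 106.09 tcp [ 0.6384 -0.1188  0.0309] shift/0.5: [ 8.000e-04  2.985e-01 -2.000e-04] t 8.05 w 0.33248341916846463 22.396822292357683 [-1.2 -2.5  4.3]
side open_vial 0.66 [ 0.6446 -0.121   0.0056] [321. 237.]
  sil open_vial 0.65 310 326 208 240 247
side capped_vial 0.75 [ 0.6994 -0.1635  0.0033] [352. 244.]
side capped_vial 0.66 [ 0.5605  0.2312 -0.0044] [264. 187.]
  sil capped_vial 0.9 345 359 208 246 558
  sil capped_vial 0.8 257 270 158 186 297
  sil capped_vial 0.17 311 325 206 240 266
side reject_pen 0.96 [ 0.6242 -0.0573  0.0064] [306. 225.]
  sil reject_pen 0.72 241 384 192 271 5255
top capped_vial 0.79 [5.634e-01 2.286e-01 5.000e-04] [224. 251.]
  sil capped_vial 0.72 208 228 243 257 255
top reject_pen 0.79 [ 0.626  -0.0607  0.0055] [350. 221.]
  sil reject_pen 0.61 330 431 206 270 3929
```

View pics/c5.png

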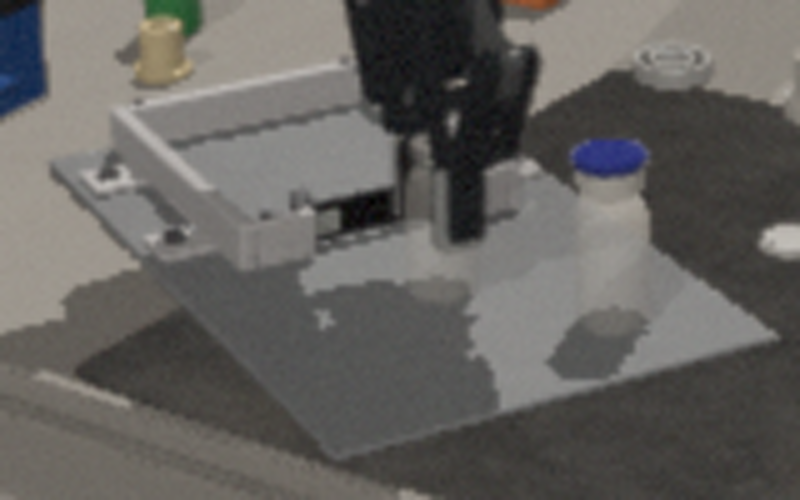

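The vial stands on the middle line at pen x ≈ -0.06 (base at crop (437,290)). The flap is shut ahead of it and the capped vial is untouched. Next I push through.

```bash
python3 -m pendant '[[-0.002,0.008,0,0,0,0],[-0.002,0.014,0,0,0,0],[0,0.018,0,0,0,0],[0,0.018,0,0,0,0],[0,0.018,0,0,0,0],[0,0.018,0,0,0,0],[0,0.018,0,0,0,0],[0,0.018,0,0,0,0],[0,0.014,0,0,0,0],[0,0.008,0,0,0,0]]'
python3 -c "
from rel import *
p=np.load('pen.npy')
rel(w(p,[.092,-.002,.026])[0]);look(('side',),'6')
b=cv2.imread('pics/side6.png')[160:280,230:390]
cv2.imwrite('pics/c6.png',cv2.resize(b,None,fx=5,fy=5,interpolation=2))"
```

```text
time: 9.75
tool_pos: [0.6188, -0.0451, 0.0309]
eef_rot: [0.0, -0.14, 0.99, -0.0]
wrist_force: [0.4, -3.3, 4.9]
width: 0.331
finger_force: 22.6
R [[-0.961, -0.277, 0.0], [-0.277, 0.961, -0.0], [-0.0, -0.0, -1.0]] yaw of y 106.09 tcp [ 0.6188 -0.0451  0.0309] shift/0.5: [-0.      0.154  -0.0002] t 9.75 w 0.3306392013337932 22.60208397929091 [ 0.4 -3.3  4.9]
side open_vial 0.78 [ 0.6184 -0.0472  0.006 ] [303. 224.]
  sil open_vial 0.59 296 309 202 226 173
side capped_vial 0.98 [ 6.979e-01 -1.624e-01  5.000e-04] [351. 245.]
side capped_vial 0.68 [ 0.5614  0.2313 -0.0026] [264. 186.]
  sil capped_vial 0.89 344 359 208 246 545
  sil capped_vial 0.58 258 269 158 185 266
side reject_pen 0.72 [ 0.6247 -0.0542  0.0063] [306. 225.]
  sil reject_pen 0.79 240 384 194 271 5539
  sil reject_pen 0.52 296 309 200 226 179
```

View pics/c6.png

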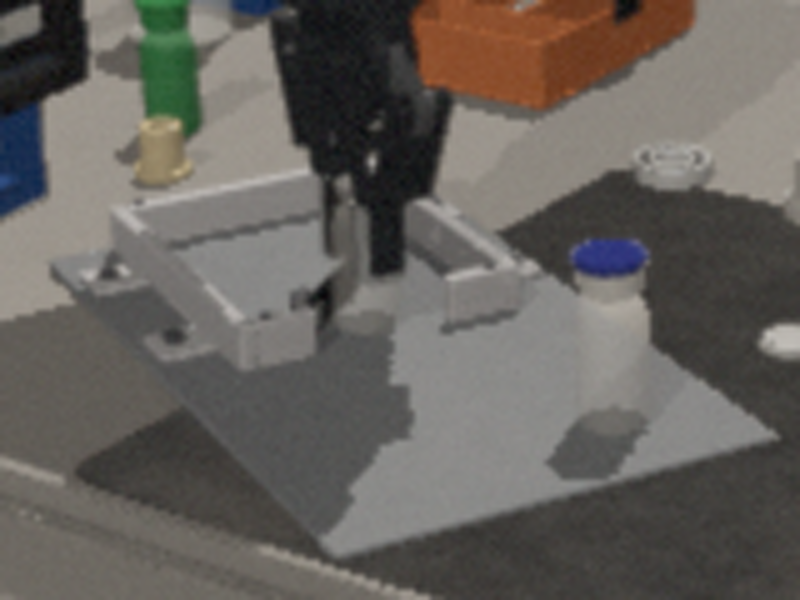

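The vial stands in the gateway at crop (370,320) with the flap swung well open. I'll continue inward.

```bash
python3 -m pendant '[[0,0.008,0,0,0,0],[0,0.014,0,0,0,0],[0,0.018,0,0,0,0],[0,0.02,0,0,0,0],[0,0.02,0,0,0,0],[0,0.02,0,0,0,0],[0,0.02,0,0,0,0],[0,0.018,0,0,0,0],[0,0.012,0,0,0,0],[0,0.006,0,0,0,0]]'
python3 -c "
from rel import *
p=np.load('pen.npy')
rel(w(p,[.092,-.002,.026])[0]);look(('side',),'7',('open_vial','capped_vial'))
b=cv2.imread('pics/side7.png')[160:280,230:390]
cv2.imwrite('pics/c7.png',cv2.resize(b,None,fx=5,fy=5,interpolation=2))"
```

```text
time: 11.1
tool_pos: [0.5971, 0.0297, 0.0309]
eef_rot: [-0.0, -0.14, 0.99, -0.0]
wrist_force: [1.6, -2.9, 5.6]
width: 0.328
finger_force: 22.7
R [[-0.961, -0.277, -0.0], [-0.277, 0.961, -0.0], [0.0, -0.0, -1.0]] yaw of y 106.09 tcp [0.5971 0.0297 0.0309] shift/0.5: [-0.0003 -0.0018 -0.0002] t 11.1 w 0.32838779369198673 22.717080799047835 [ 1.6 -2.9  5.6]
side open_vial 0.52 [0.5989 0.0261 0.0044] [289. 212.]
  sil open_vial 0.52 282 295 185 214 211
side capped_vial 0.93 [ 0.6993 -0.1647  0.0035] [352. 245.]
side capped_vial 0.69 [ 0.5625  0.2345 -0.003 ] [265. 186.]
  sil capped_vial 0.85 344 359 208 246 549
  sil capped_vial 0.7 257 270 158 186 298
```

View pics/c7.png

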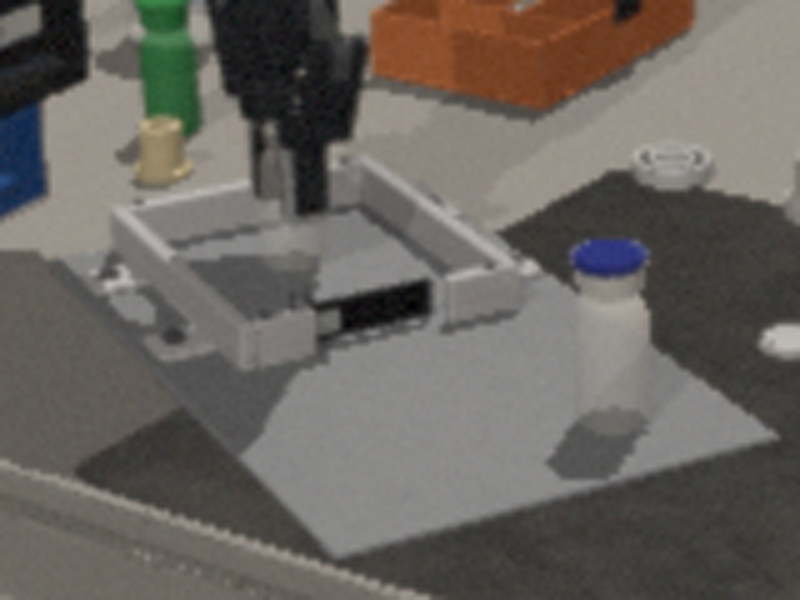

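The flap is shut at crop (385,305) with the vial standing inside at (290,240). Next I open the fingers, then lift straight up.

```bash
python3 -m pendant '[[0,0,0,0,0,0],[0,0,0,0,0,0],[0,0,0,0,0,0],[0,0,0,0,0,0],[0,0,0,0,0,0],[0,0,0,0,0,0],[0,0,0,0,0,0],[0,0,0,0,0,0],[0,0,0,0,0,0],[0,0,0,0,0,0]]' 1
python3 -m pendant '[[0,0,-0.02,0,0,0],[0,0,-0.03,0,0,0],[0,0,-0.04,0,0,0],[0,0,-0.05,0,0,0],[0,0,-0.05,0,0,0],[0,0,-0.05,0,0,0],[0,0,-0.05,0,0,0],[0,0,-0.04,0,0,0],[0,0,-0.02,0,0,0],[0,0,0,0,0,0]]'
python3 -c "
from rel import *
look(('side',),'8',('open_vial','capped_vial'))
b=cv2.imread('pics/side8.png')[160:280,230:390]
cv2.imwrite('pics/c8.png',cv2.resize(b,None,fx=5,fy=5,interpolation=2))"
```

```text
time: 12.35
tool_pos: [0.5973, 0.0292, 0.0308]
eef_rot: [-0.0, -0.14, 0.99, 0.0]
wrist_force: [0.0, 0.1, 0.2]
width: 1.002
finger_force: 0.0
time: 13.35
tool_pos: [0.598, 0.0293, 0.2076]
eef_rot: [0.002, -0.14, 0.99, 0.0]
wrist_force: [-0.6, 0.8, -0.3]
width: 0.998
finger_force: 0.0
side open_vial 0.94 [0.6007 0.0279 0.0066] [290. 211.]
  sil open_vial 0.58 282 294 184 213 353
side capped_vial 0.6 [ 0.7007 -0.165   0.0022] [352. 245.]
side capped_vial 0.57 [ 0.5642  0.2321 -0.003 ] [265. 186.]
side capped_vial 0.25 [0.5992 0.0276 0.0087] [289. 210.]
  sil capped_vial 0.79 257 269 158 184 267
  sil capped_vial 0.77 344 359 208 246 549
```

View pics/c8.png

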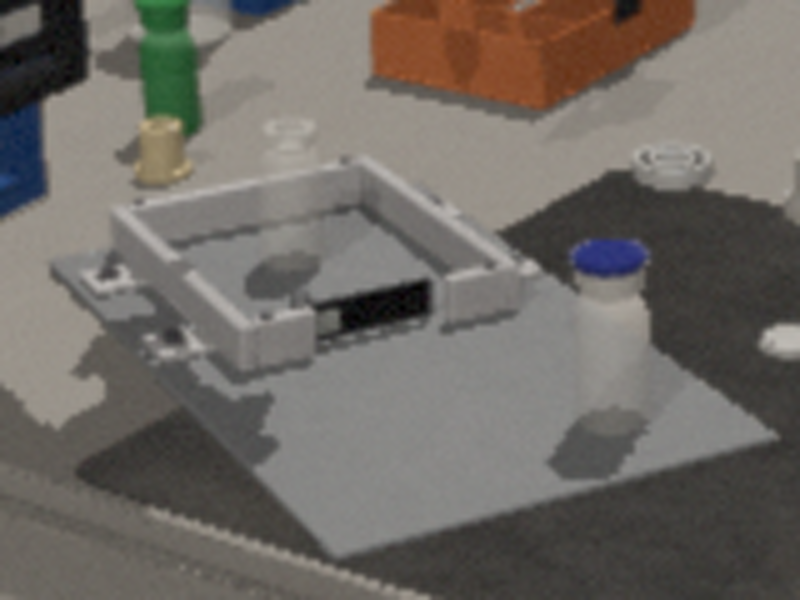

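The open vial stands upright inside the pen, with its neck at crop (290,130) and base at (285,260). The flap is shut and the capped vial has not moved.

```bash
python3 -c "
from plant import order
print(order.finish_job())"
```

```text
the job is handed in; nothing more can be done
None
```

The job is handed in after about 13.5 s: in the last picture the open vial stood free inside the pen, the flap was shut behind it and the capped vial had not moved; the hand-in gave no verdict.

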